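# Shut and lock the access lid of the connector test box

### The arm

A 7-joint arm with a two-finger parallel gripper is mounted at the origin on the work surface; the furniture and walls round the work are solid. World frame = base frame: x ahead of the robot, y to its left, z up, the work surface at z = 0. Lengths are in m, angles in rad, forces in N, time in s.
With the tool pointing down it reaches from about 0.425 to 0.875 m from the base axis. Payload 4.7 kg.
Tool frame: the origin (TCP) lies at the very end of the fingers, on their centre line; the grasp point (between the pads) lies 19 mm behind it; x points along the fingers, z is the direction in which the jaws open and shut, and the axes are right-handed (so a half turn about x gives the same grasp; the last joint's range is limited). The gripper opens to 87 mm and grips with 3 to 60 N. Pads are 19 mm wide; open, the fingers measure 117 mm over their backs; the gripper's body (75 mm by 190 mm) begins 51 mm behind the grasp point.
Start: joints at [1.128, 0.321, -0.07, 1.45, 0.023, 1.371, -0.057], TCP at [0.287, -0.583, 0.223] pointing down, gripper open.
Joint ranges: [-2.86, 2.86], [-0.3, 2.09], [-1.38, 1.24], [0.06, 2.45], [-1.56, 4.7], [0.09, 2.05], [-2.69, 2.69]. Speed limits (rad/s): [2.57, 2.57, 3.14, 3.14, 3.14, 3.14, 3.14].

### API

Orientations are given as a rotation vector (axis times angle).
In Python, from bench import telemetry, viewer, workorder gives the robot as it stands.
- The arm moves only by the shell command python3 -m creep 'ROWS' [FORCE]. ROWS is JSON, a list of rows, each an object of numbers: "fingers": the opening, from 0 (shut) to 1 (fully open); "x", "y", "z": the shift along the tool's x, y, z in units of 40 mm (1.0 is 40 mm); "twist": the turn about the tool's x in units of 5 degrees (1.0 is 5 degrees). In form: [{"fingers": .., "x": .., "y": .., "z": .., "twist": ..}, ...]. A call has 1 to 20 rows; each row is the pose to reach, as a shift and turn from the pose commanded when the call began, along the tool's axes at that moment; what a row does not reach only later rows make up. A row lasts 1/12 s, in which the tool goes at most 41.7 mm and 7.16 degrees, less where a joint would pass 70% of its speed; a pose out of reach is approached as far as the arm can. A call with a gripper value outside its range is refused whole. The fingers move at their own pace and stop on an object; FORCE is the grip in N (left out, the last holds). Time passes only in rows, so rows that repeat a pose let the fingers close. It gives the time, the measured TCP pose, the force and the opening at its end, in the units of the state.
- telemetry.get_state(): the state, without advancing time (a new reading comes with each control period).
- viewer.get_image(name): name is "side" or "top"; returns a dict with "pixels" (384x512x3 uint8, red, green, blue), "z_map" (384x512 float32, m along the optical axis (not along the pixel's ray), 0 where there is no reading), "K" (3x3 intrinsics, pixels), "xyz" and "attitude" of the camera in the world. Camera axes: x right, y up, looking along -z (the intrinsics and any distortion apply to the point x, -y, -z); pixel columns grow to the right and rows downward; lengths in m; the calibration is good to about 2 mm. A picture is of the moment at which its call begins.
- workorder.close_job(): hands the job in, once; it reports no verdict.
The state is a dict: "time": time; "joint_positions": joint angles; "qd": joint speeds; "joint_torque": joint torques, N m; "position": TCP position; "tool_rot": TCP orientation; "ft_force": force on the tool from outside, world axes, zero at the start; "torque": the same for the moment, N m; "grip_width": opening from 0.0 (shut) to 1.0 (fully open).
Only numpy, scipy, OpenCV 4.12 (cv2) and the standard library are available. Lean on these libraries where they do the work, as an engineer would, in place of code of your own. Each camera call takes 0.05 s, during which the arm holds its last target.

### The job

Press the raised lid of the grey test box fully down with the fingertips, then set a fingertip in the slot of its round quarter-turn fastener and turn it clockwise (seen from above) as far as it goes, so that the lid is locked; then move clear. Only touch and push: do not lift the lid any higher, and neither pick up nor shift the small tools and parts lying about.

Things in the scene. Friction and masses are not known exactly. Their poses are not given: they have to be found in the camera images.
- test_box: Grey metal test box with a hinged lid, fixed to the bench, 170 (x) x 140 (y) x 60 mm (z) without the lid. Origin: centre of its underside; z up; -x is its front (three round jacks), which faces the robot; +x is the hinge side.
- access_lid (a joint): Lid angle, rad: 0 = fully shut, grows as the front edge rises (starts 0.35 to 0.65). The hinge runs along the box's y at box x = +85, z = 60 mm. The lid is a plate 172 x 142 x 5 mm whose underside passes through the hinge axis; it stays where it is left and shuts with 3 to 8 N pressed down near its front edge.
- cam (a joint): Fastener angle, rad: 0 = open (slot along the box's x), grows clockwise seen from above to a hard stop at 1.571 = locked (slot along the box's y, in line with two small dark ticks on the lid). Starts 0 to 0.3. Turn it only with the lid fully down: its tongue must pass under a keeper in the box. Stiff (0.06 N m: 4 to 12 N from a fingertip), stays where it is left.
- cam_slot (a point): On the fastener's axis at the slot's floor; z is the axis, x runs along the slot. With the lid shut: box x = -29, y = 0, z = 68 mm. The fastener is a 92 mm metal disc; its slot, 40 mm wide, 15 mm deep, runs right across between two half-moon ribs. A fixed collar (inner diameter 96, outer 108 mm), level with the ribs, surrounds it: turn it by pushing a rib from in the slot, off the axis.
- lid_front (a point): Middle of the lid's front edge, on its upper face, 170 mm from the hinge axis; 65 mm above the bench with the lid shut.
- pin_gauge: Go/no-go pin gauge, a 78 mm long, 13 mm thick metal rod lying on the mat just in front of the box; a bystander, not to be moved. Origin: centre of its underside.
- tweezers: Steel tweezers, 123 mm long, lying on the mat in front of the box; a bystander, not to be moved. Origin: centre of its underside.
- connector: Black two-pin connector, 59 mm long, 8 mm thick, lying close behind the box; a bystander, not to be moved. Origin: centre of its underside.
- qc_stamp: Inspection stamp with a wooden knob, 64 mm tall, standing on the mat; a bystander, not to be moved. Origin: centre of its underside.
- pin_cup: Small steel cup of contact pins, 58 mm wide, 43 mm tall; a bystander, not to be moved. Origin: centre of its underside.
Not all that is in view belongs to the job. Of the things shaped like the test_box, the grey one is meant.

How it is judged:
By the outcome, as a careful person would: the job done as asked, in the order asked, and still so for the second after the job is handed in, with the robot touching nothing.
It also fails if it takes over 50 s, if anything falls off the work surface, if the arm or the gripper's body presses on something with over 40 N, if the wrist force passes 120 N, or if a joint passes its speed limit or range.

## Working session

There is one attempt and no reset: what is moved stays moved. The work goes in short steps, Python scripts to look and compute and a shell command to move; the robot and the scene stay as the last step left them, time stands still between calls to the robot, and variables do not carry over. Pictures are saved under pics/ and viewed, and the job is handed in when it is done.

```bash
ls; mkdir -p pics; cat > h.py <<'E'
import numpy as np, cv2
from bench import telemetry, viewer, workorder
from scipy.spatial.transform import Rotation as R
def rot(a):
    a=np.array(a,float)
    if a.shape==(3,3): return a
    return R.from_rotvec(a).as_matrix() if a.size==3 else R.from_quat(a).as_matrix()
def grab(n,f):
    d=viewer.get_image(n); cv2.imwrite('pics/'+f,d['pixels'][:,:,::-1]); np.savez('/tmp/'+f+'.npz',**d); return d
def cloud(d):
    K=d['K'];z=d['z_map'];v,u=np.mgrid[:z.shape[0],:z.shape[1]]
    p=np.stack([(u-K[0,2])/K[0,0]*z,-(v-K[1,2])/K[1,1]*z,-z],-1)
    return p@rot(d['attitude']).T+np.array(d['xyz'])
def st():
    s=telemetry.get_state()
    for k in ['time','position','tool_rot','ft_force','joint_positions','grip_width']: print(k,np.round(s[k],4))
    print(np.round(rot(s['tool_rot']),3)); return s
E
python3 - <<'E'
from h import *
st()
for n in ['side','top']:
    d=grab(n,n+'0.png'); print({k:(v if np.size(v)<20 else np.shape(v)) for k,v in d.items()})
E
```

```text
pics
time 0.0
position [ 0.2864 -0.5829  0.2215]
tool_rot [ 0.8674  1.393  -0.8659]
ft_force [ 0.2476  0.1941 -0.4279]
joint_positions [ 1.1281  0.3218 -0.0701  1.4517  0.0226  1.3708 -0.0569]
grip_width 1.0023
[[-0.001  0.897  0.441]
 [ 0.002  0.441 -0.897]
 [-1.    -0.    -0.002]]
{'pixels': (384, 512, 3), 'z_map': (384, 512), 'K': array([[479.33240541,   0.        , 252.97574042],
       [  0.        , 479.33240541, 186.67778217],
       [  0.        ,   0.        ,   1.        ]]), 'xyz': array([-0.18049687,  1.09062006,  0.50570487]), 'attitude': array([ 0.4393772 , -1.46579065, -2.17943411])}
{'pixels': (384, 512, 3), 'z_map': (384, 512), 'K': array([[354.17109589,   0.        , 258.7172231 ],
       [  0.        , 354.17109589, 191.15466697],
       [  0.        ,   0.        ,   1.        ]]), 'xyz': array([0.24805964, 0.21173011, 0.95215653]), 'attitude': array([ 0.09952602, -0.1423001 , -1.57877452])}
```

View pics/side0.png

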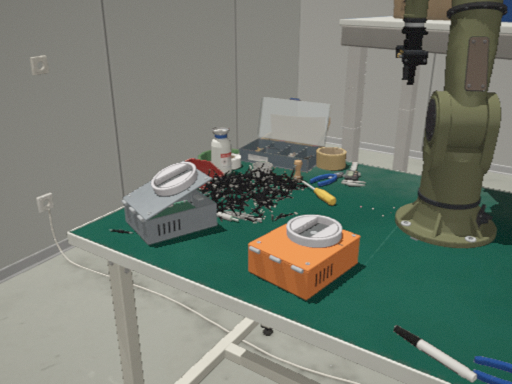

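View pics/top0.png

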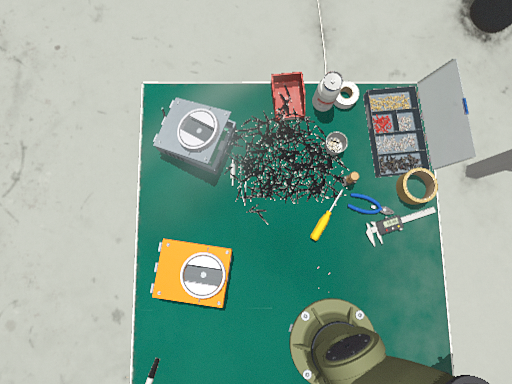

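```bash
python3 - <<'E'
from h import *
for n,(u0,u1,v0,v1) in {'top':(130,290,75,235),'side':(90,250,140,260)}.items():
    d=dict(np.load(f'/tmp/{n}0.png.npz')); c=cloud(d)
    im=cv2.imread(f'pics/{n}0.png')[v0:v1,u0:u1]; cv2.imwrite(f'pics/{n}0z.png',cv2.resize(im,None,fx=4 if n=='top' else 4.5,fy=4 if n=='top' else 4.5,interpolation=cv2.INTER_CUBIC)[:600])
    if n=='top':
        for v in range(85,215,8):
            print(v,' '.join('%d,%d,%d'%tuple(1000*c[v,u]) for u in range(145,250,8)))
        x=c[(abs(c[...,2])<.01)];print(x.min(0),x.max(0), np.median(x[:,2]))
E
```

```text
85 702,502,0 701,479,0 702,457,0 701,434,1 702,412,0 702,390,0 700,366,2 702,344,0 701,321,1 701,299,1 702,276,0 702,253,0 702,231,0 704,208,-4
93 676,500,3 678,479,0 678,457,0 678,434,-1 678,411,0 676,388,3 677,366,0 678,344,0 678,322,-1 677,299,0 676,276,4 676,253,2 675,231,4 677,208,0
101 654,500,0 655,478,-1 654,455,0 653,432,3 625,396,69 621,374,76 653,366,2 654,344,0 653,321,0 654,299,0 654,276,0 654,254,0 652,231,2 653,208,1
109 631,499,0 631,477,0 629,454,2 630,433,0 601,395,74 598,373,79 595,352,87 582,327,119 588,309,105 585,288,113 631,276,-1 629,254,1 630,231,0 629,209,1
117 606,497,4 607,476,0 608,455,-1 581,416,68 577,394,78 567,368,104 564,347,113 561,326,121 558,306,129 562,288,116 561,268,120 606,254,0 607,231,-2 606,209,1
125 584,498,0 585,476,-2 583,453,1 557,414,74 554,392,82 551,370,92 549,349,97 545,328,108 536,305,134 535,286,135 577,275,16 561,251,62 583,231,0 584,209,-2
133 562,498,-2 560,475,1 539,436,67 536,413,76 525,387,106 523,366,114 526,348,103 523,327,112 520,306,121 517,286,129 551,274,27 548,252,35 558,231,6 559,209,0
141 539,497,-1 518,456,65 516,4
[... 865 characters left out ...]
421,232,11 423,210,0
189 403,490,4 404,470,0 403,449,0 403,426,3 403,406,0 403,384,-1 402,362,0 402,341,0 403,319,-1 402,297,2 402,276,-1 402,254,0 401,232,1 402,211,-4
197 382,490,1 381,469,1 381,448,1 381,426,0 381,405,0 380,383,3 381,362,1 380,341,0 380,319,1 380,297,0 380,276,0 380,254,0 378,232,7 378,211,10
205 360,489,2 360,468,1 359,446,3 360,426,0 359,405,0 359,383,0 359,362,-2 358,340,1 358,319,0 358,297,2 358,276,2 358,254,0 357,233,2 357,211,0
213 339,489,0 339,468,0 338,447,-1 338,425,0 338,403,2 338,383,-2 337,361,3 337,340,0 337,319,-1 336,297,1 336,276,1 336,254,1 336,233,0 336,211,0
[-0.09538398 -0.30879415 -0.00957896] [0.71346367 0.51447672 0.00999732] 0.0004433419949709805
```

View pics/top0z.png

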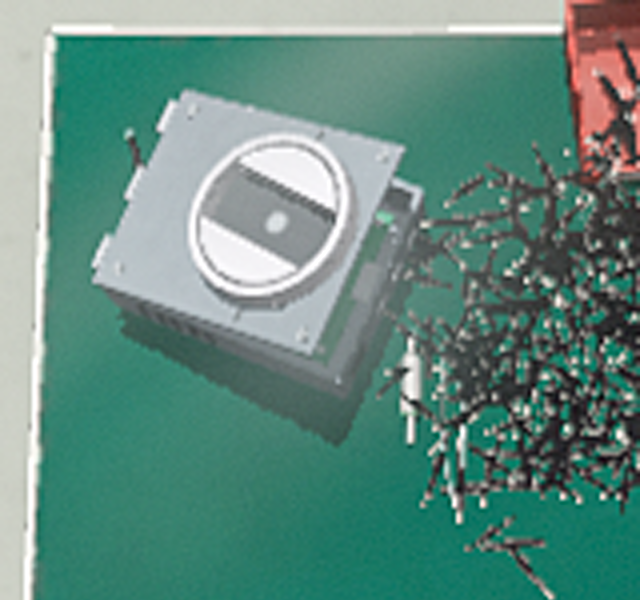

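View pics/side0z.png

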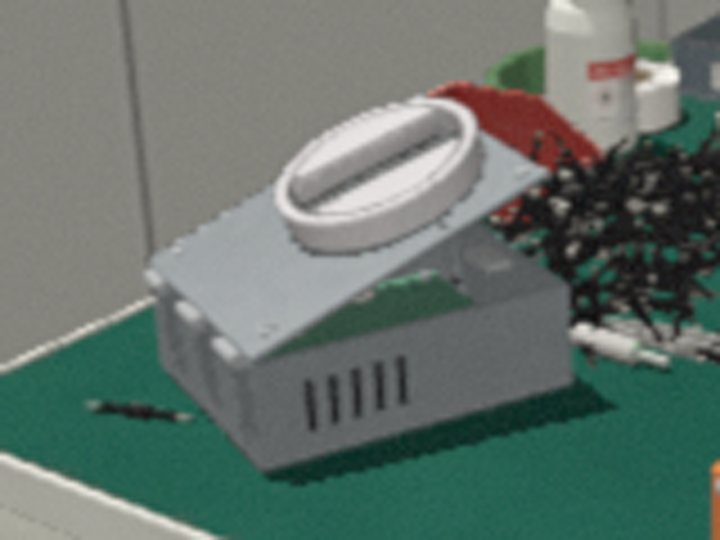

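```bash
cat > fit.py <<'E'
from h import *
def ray(d,u,v):
    K=d['K'];r=np.array([(u-K[0,2])/K[0,0],-(v-K[1,2])/K[1,1],-1.])
    return rot(d['attitude'])@r
def hit(d,u,v,n,c):
    r=ray(d,u,v);o=np.array(d['xyz']);return o+r*((c-n@o)/(n@r))
E
python3 - <<'E'
from fit import *
d=dict(np.load('/tmp/top0.png.npz'));c=cloud(d)
cor=np.array([(176.25,98),(231,111.75),(208.75,163.75),(153.75,145)])
m=np.zeros((384,512),np.uint8);cv2.fillPoly(m,[np.int32(cor)],1);m=cv2.erode(m,np.ones((3,3)))
col=np.zeros_like(m);cv2.ellipse(col,(198,130),(24,25),0,0,360,1,-1)
P=c[(m>0)&(col==0)];best=0
rng=np.random.default_rng(0)
for _ in range(500):
    a,b,e=P[rng.choice(len(P),3,False)];n=np.cross(b-a,e-a)
    if np.linalg.norm(n)<1e-6: continue
    n/=np.linalg.norm(n);k=abs((P-a)@n)<.003
    if k.sum()>best: best=k.sum();Q=P[k]
q=Q.mean(0);n=np.linalg.svd(Q-q)[2][2];n*=np.sign(n[2])
print(len(P),best,n,'tilt',np.arccos(n[2]),'hinge dir heading deg',np.degrees(np.arctan2(n[1],n[0])))
W=np.array([hit(d,*p,n,n@q) for p in cor]);print(W.round(4))
for i in range(4): print(np.linalg.norm(W[i]-W[(i+1)%4]))
# axes heading from edges
for a,b in [(1,0),(2,3)]: v=W[b]-W[a];print('x head',np.degrees(np.arctan2(v[1],v[0])))
for a,b in [(3,0),(2,1)]: v=W[b]-W[a];print('-y head+90',np.degrees(np.arctan2(v[1],v[0]))+90)
E
```

```text
991 974 [0.13861772 0.32231032 0.93643002] tilt 0.3584833547826899 hinge dir heading deg 66.72865302113672
[[0.6341 0.3995 0.0672]
 [0.5725 0.2534 0.1266]
 [0.4428 0.3063 0.1276]
 [0.5072 0.454  0.0672]]
0.16935776989034138
0.1401606288650154
0.17209548370327254
0.13808815770023017
x head 67.14976839008371
x head 66.41636185596019
-y head+90 66.76248730496641
-y head+90 67.81075268376797
```

```bash
cat >> fit.py <<'E'
HD=np.radians(67.0);U=np.array([np.cos(HD),np.sin(HD),0]);V=np.array([-U[1],U[0],0]);H=np.array([.5692,.4245,.06])
def box(x,y,z): # mm -> world
    return np.array([H[0],H[1],0])+U*(x-85)/1000+V*y/1000+np.array([0,0,z/1000])
def go(t,heading=None):
    s=telemetry.get_state();M=rot(s['tool_rot']);d=M.T@(np.array(t)-np.array(s['position']))/.04
    h=np.degrees(np.arctan2(M[1,2],M[0,2]))
    print('t',s['time'],'pos',np.round(s['position'],4),'head',h.round(2),'F',np.round(s['ft_force'],1),'xyz',d.round(3),'twist',None if heading is None else ((h-heading+180)%360-180)/5)
E
python3 - <<'E'
from fit import *
cs=[]
for n in ['side','top']:
    d=dict(np.load(f'/tmp/{n}0.png.npz'));c=cloud(d)[d['z_map']>0].reshape(-1,3);cs.append(c)
c=np.concatenate(cs)
# exclude robot: points within .13 of base or tool
for y in np.arange(-1,.7,.1):
    print('%.1f'%y,end=': ')
    for x in np.arange(0,1.1,.1):
        k=c[(abs(c[:,0]-x)<.05)&(abs(c[:,1]-y)<.05)]
        print('%5.2f'%(k[:,2].max() if len(k) else np.nan),end=' ')
    print()
go(box(-75,0,200),-23); print(box(-29,0,68))
go([.55,-.2,.33],-23)
go([.2864,-.5829,.33])
E
```

```text
-1.0: -0.74  0.40 -0.74  0.48  0.47  0.47  0.40 -0.74 -0.74 -0.74 -0.74 
-0.9:  0.47  0.48  0.40  0.40  0.40  0.40  0.40  0.40 -0.74 -0.74 -0.74 
-0.8:  0.40  0.40  0.40  0.40  0.40  0.40  0.40  0.40   nan   nan   nan 
-0.7:  0.40 -0.74 -0.74  0.33  0.33 -0.74 -0.74   nan   nan   nan   nan 
-0.6:   nan   nan  0.43  0.48  0.33   nan   nan   nan   nan   nan   nan 
-0.5:   nan   nan  0.39  0.48   nan   nan   nan   nan   nan   nan   nan 
-0.4:   nan   nan   nan   nan   nan   nan   nan   nan   nan   nan   nan 
-0.3:  0.00  0.00  0.01  0.01  0.18  0.18  0.19  0.18 -0.74 -0.74 -0.74 
-0.2:  0.01  0.01  0.01  0.02  0.05  0.04  0.04  0.07 -0.74 -0.73 -0.74 
-0.1:  0.49  0.49  0.01  0.02  0.07  0.05  0.05  0.04 -0.74 -0.74 -0.74 
-0.0:  0.49  0.49  0.01  0.03  0.06  0.06  0.14  0.14 -0.74 -0.74 -0.74 
0.1:  0.31  0.25  0.01  0.02  0.07  0.07  0.06  0.06 -0.74 -0.74 -0.74 
0.2:  0.01  0.01  0.01  0.02  0.06  0.06  0.06  0.01 -0.74 -0.74 -0.74 
0.3:  0.01  0.09  0.09  0.07  0.13  0.14  0.14  0.01   nan -0.74 -0.74 
0.4:  0.02  0.09  0.09  0.07  0.01  0.13  0.11  0.01   nan   nan -0.75 
0.5:  0.02  0.06  0.06  0.01  0.01  0.07  0.01  0.01   nan   nan   nan 
0.6:   nan   nan   nan   nan   nan   nan   nan   nan   nan   nan   nan 
t 0.1 pos [ 0.2864 -0.5829  0.2216] head -63.82 F [0.1 0.2 0.6] xyz [  0.566  14.428 -16.869] twist -8.164932182768576
[0.52465665 0.31956245 0.068     ]
t 0.1 pos [ 0.2864 -0.5829  0.2216] head -63.82 F [0.1 0.2 0.6] xyz [-2.703 10.136 -5.69 ] twist -8.164932182768576
t 0.1 pos [ 0.2864 -0.5829  0.2216] head -63.82 F [0.1 0.2 0.6] xyz [-2.711e+00 -1.000e-03 -6.000e-03] twist None
```

```bash
python3 -m creep '[{"fingers":1,"x":-1,"y":0,"z":0,"twist":0},{"fingers":1,"x":-2,"y":0,"z":0,"twist":0},{"fingers":1,"x":-2.7,"y":0,"z":0,"twist":0},{"fingers":1,"x":-2.7,"y":1,"z":-0.5,"twist":-1},{"fingers":1,"x":-2.7,"y":2,"z":-1,"twist":-2},{"fingers":1,"x":-2.7,"y":3,"z":-1.5,"twist":-3},{"fingers":1,"x":-2.7,"y":3.8,"z":-2,"twist":-4},{"fingers":1,"x":-2.7,"y":4.7,"z":-2.5,"twist":-5},{"fingers":1,"x":-2.7,"y":5.6,"z":-3,"twist":-6},{"fingers":1,"x":-2.7,"y":6.5,"z":-3.5,"twist":-7},{"fingers":1,"x":-2.7,"y":7.4,"z":-4,"twist":-8.2},{"fingers":1,"x":-2.7,"y":8.3,"z":-4.6,"twist":-8.2},{"fingers":1,"x":-2.7,"y":9.2,"z":-5.2,"twist":-8.2},{"fingers":1,"x":-2.7,"y":10.1,"z":-5.7,"twist":-8.2},{"fingers":1,"x":-2.7,"y":10.1,"z":-5.7,"twist":-8.2},{"fingers":1,"x":-2.7,"y":10.1,"z":-5.7,"twist":-8.2}]'; python3 - <<'E'
from fit import *
go(box(-75,0,200),-23); st()
E
```

```text
time: 1.43
position: [0.5503, -0.1958, 0.3301]
tool_rot: [0.308, 1.55, -0.305]
ft_force: [0.3, -0.1, -0.1]
grip_width: 0.998
t 1.4333 pos [ 0.5503 -0.1958  0.3301] head -22.37 F [ 0.3 -0.1 -0.1] xyz [ 3.274 10.516 -5.506] twist 0.1265763464788165
time 1.4333
position [ 0.5503 -0.1958  0.3301]
tool_rot [ 0.3077  1.5495 -0.3048]
ft_force [ 0.2999 -0.1364 -0.1203]
joint_positions [ 0.6747  0.1774 -0.4388  1.4302  0.0733  1.5511 -0.1499]
grip_width 0.9985
[[-0.     0.381  0.925]
 [ 0.002  0.925 -0.381]
 [-1.     0.002 -0.001]]
```

```bash
python3 -m creep '[{"fingers":1,"x":0,"y":0.85,"z":-0.45,"twist":0.1},{"fingers":1,"x":0,"y":1.7,"z":-0.9,"twist":0.1},{"fingers":1,"x":0,"y":2.6,"z":-1.35,"twist":0.1},{"fingers":1,"x":0,"y":3.5,"z":-1.8,"twist":0.1},{"fingers":1,"x":0,"y":4.4,"z":-2.3,"twist":0.1},{"fingers":1,"x":0,"y":5.3,"z":-2.75,"twist":0.1},{"fingers":1,"x":0.3,"y":6.2,"z":-3.2,"twist":0.1},{"fingers":1,"x":0.8,"y":7.1,"z":-3.7,"twist":0.1},{"fingers":1,"x":1.3,"y":8,"z":-4.2,"twist":0.1},{"fingers":1,"x":1.8,"y":8.8,"z":-4.6,"twist":0.1},{"fingers":1,"x":2.3,"y":9.6,"z":-5,"twist":0.1},{"fingers":1,"x":2.8,"y":10.2,"z":-5.3,"twist":0.1},{"fingers":1,"x":3.25,"y":10.5,"z":-5.5,"twist":0.1},{"fingers":1,"x":3.25,"y":10.5,"z":-5.5,"twist":0.1},{"fingers":1,"x":3.25,"y":10.5,"z":-5.5,"twist":0.1},{"fingers":1,"x":3.25,"y":10.5,"z":-5.5,"twist":0.1}]'; python3 - <<'E'
from fit import *
go(box(-75,0,140),-23); st()
for n in ['side','top']: grab(n,n+'1.png')
im=np.hstack([cv2.imread('pics/side1.png')[100:290,60:300],cv2.imread('pics/top1.png')[60:250,110:350]]);cv2.imwrite('pics/c1.png',cv2.resize(im,None,fx=1.66,fy=1.66))
E
```

```text
time: 2.77
position: [0.5103, 0.2695, 0.201]
tool_rot: [0.321, 1.546, -0.323]
ft_force: [0.2, -0.2, 0.6]
grip_width: 1.0
t 2.7667 pos [0.5103 0.2695 0.201 ] head -23.51 F [ 0.2 -0.2  0.6] xyz [ 1.523  0.142 -0.162] twist -0.10169135411909451
time 2.7667
position [0.5103 0.2695 0.201 ]
tool_rot [ 0.3209  1.5456 -0.3227]
ft_force [ 0.208  -0.2088  0.6221]
joint_positions [ 0.1349  0.2583 -0.7792  1.646   0.1883  1.3143 -1.086 ]
grip_width 1.0
[[ 0.001  0.399  0.917]
 [-0.001  0.917 -0.399]
 [-1.    -0.001  0.001]]
```

View pics/c1.png

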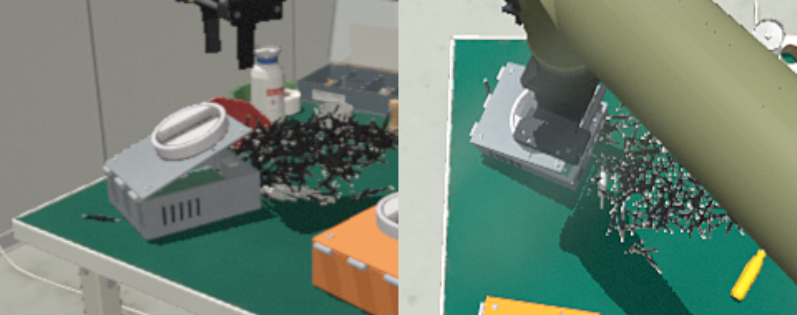

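```bash
python3 -m creep '[{"fingers":1,"x":0.4,"y":0.14,"z":-0.16,"twist":-0.1},{"fingers":1,"x":1,"y":0.14,"z":-0.16,"twist":-0.1},{"fingers":1,"x":1.5,"y":0.14,"z":-0.16,"twist":-0.1},{"fingers":1,"x":1.7,"y":0.14,"z":-0.16,"twist":-0.1},{"fingers":1,"x":1.9,"y":0.14,"z":-0.16,"twist":-0.1},{"fingers":1,"x":2.1,"y":0.14,"z":-0.16,"twist":-0.1},{"fingers":1,"x":2.1,"y":0.14,"z":-0.16,"twist":-0.1}]'; python3 - <<'E'
from fit import *
go(box(-75,0,65),-23)
for n in ['side','top']: grab(n,n+'2.png')
im=np.hstack([cv2.imread('pics/side2.png')[130:270,100:270],cv2.imread('pics/top2.png')[80:220,130:300]]);cv2.imwrite('pics/c2.png',cv2.resize(im,None,fx=2.3,fy=2.3))
E
```

```text
time: 3.45
position: [0.5054, 0.2787, 0.116]
tool_rot: [0.313, 1.548, -0.314]
ft_force: [-0.4, -0.4, -1.0]
grip_width: 1.003
t 3.45 pos [0.5054 0.2787 0.116 ] head -22.9 F [-0.4 -0.4 -1. ] xyz [ 1.275 -0.021  0.044] twist 0.02078506199972594
```

View pics/c2.png

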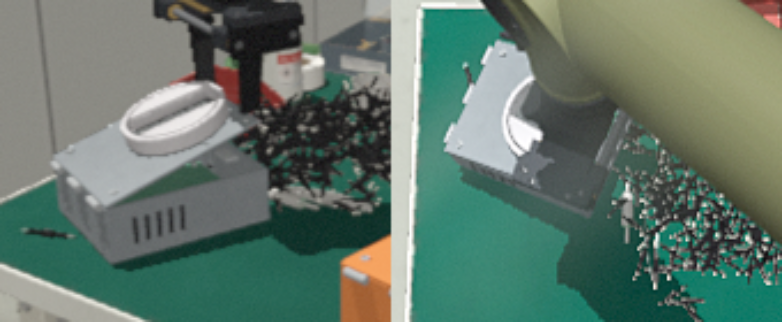

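```bash
cat >> fit.py <<'E'
def lid(f,side='top'):
    d=dict(np.load(f'/tmp/{f}.png.npz'));c=cloud(d)
    q=c-np.array([H[0],H[1],0]);x=q@U*1000+85;y=q@V*1000;z=c[...,2]*1000
    k=(d['z_map']>0)&(x>-20)&(x<80)&(abs(y)<66)&(z>55)&((np.hypot(x+25,y)>62))&(z<110)
    A=np.c_[x[k],y[k],np.ones(k.sum())];
    w=np.ones(k.sum(),bool)
    for _ in range(6):
        s=np.linalg.lstsq(A[w],z[k][w],rcond=None)[0];w=abs(A@s-z[k])<3
    print(f,'n',w.sum(),'slope x,y',s[:2].round(3),'tilt',np.arctan(-s[0]).round(3),'z at hinge',(s@[85,0,1]).round(1))
    return x,y,z,d
E
python3 - <<'E'
from fit import *
for f in ['top0','side0','top2','side2']: lid(f)
d=dict(np.load('/tmp/side2.png.npz'));K=d['K'];M=rot(d['attitude'])
def proj(p):
    q=M.T@(np.array(p)-d['xyz']);return K[0,2]-q[0]/q[2]*K[0,0],K[1,2]+q[1]/q[2]*K[1,1]
im=cv2.imread('pics/side2.png')
S=8;z=cv2.resize(im[140:220,140:235],None,fx=S,fy=S,interpolation=cv2.INTER_NEAREST)
def mk(p,c):
    u,v=proj(p);cv2.circle(z,(int((u-140+.5)*S),int((v-140+.5)*S)),3,c,-1)
s=telemetry.get_state();T=np.array(s['position']);Tm=rot(s['tool_rot'])
for sg in (-1,1):
  for a in (.0435,.0585):
    for b in (-.0095,.0095): mk(T+Tm[:,2]*sg*a+Tm[:,1]*b,(0,0,255))
t=.358
for y in (-71,0,71):
    x=85-170*np.cos(t)+5*np.sin(t);mk(box(x,y,60+170*np.sin(t)+5*np.cos(t)),(0,255,0))
    mk(box(-85,y,60),(255,0,0))
cv2.imwrite('pics/c3.png',z[:600])
E
```

```text
top0 n 834 slope x,y [-0.372  0.003] tilt 0.356 z at hinge 68.3
side0 n 743 slope x,y [-0.374  0.002] tilt 0.358 z at hinge 66.0
top2 n 782 slope x,y [-0.292  0.004] tilt 0.284 z at hinge 67.9
side2 n 721 slope x,y [-0.305  0.003] tilt 0.296 z at hinge 65.5
```

View pics/c3.png

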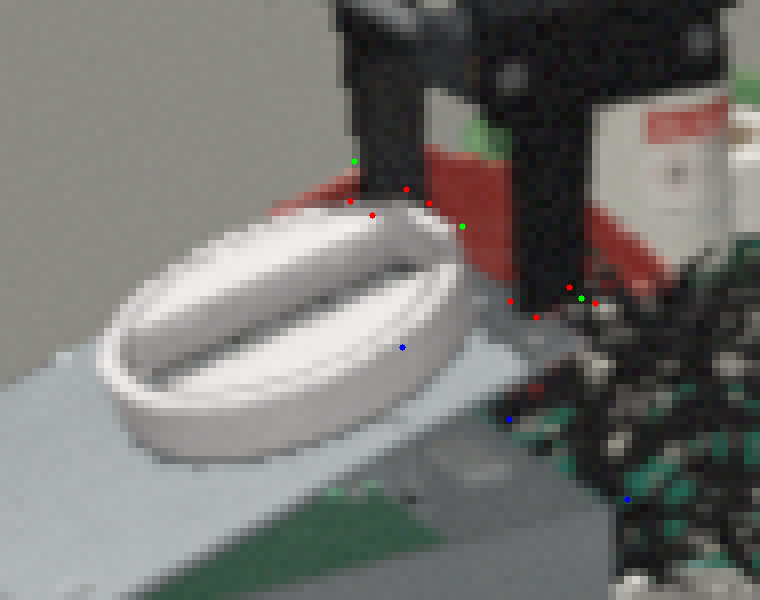

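The fingers are resting on the front plate and the lid has dropped from 0.358 to about 0.29 rad. The collar shows around (290,330) in the crop and the near fingertip at (545,300). I'll keep pressing.

```bash
python3 -m creep '[{"fingers":1,"x":0.2,"y":0,"z":0,"twist":0},{"fingers":1,"x":0.4,"y":0,"z":0,"twist":0},{"fingers":1,"x":0.6,"y":0,"z":0,"twist":0},{"fingers":1,"x":0.8,"y":0,"z":0,"twist":0},{"fingers":1,"x":0.95,"y":0,"z":0,"twist":0},{"fingers":1,"x":1.1,"y":0,"z":0,"twist":0},{"fingers":1,"x":1.15,"y":0,"z":0,"twist":0},{"fingers":1,"x":1.2,"y":0,"z":0,"twist":0},{"fingers":1,"x":1.2,"y":0,"z":0,"twist":0}]'; python3 - <<'E'
from fit import *
go(box(-75,0,65),-23)
for n in ['side','top']: grab(n,n+'3.png');lid(n+'3')
E
```

```text
time: 4.3
position: [0.505, 0.2797, 0.0681]
tool_rot: [0.312, 1.549, -0.312]
ft_force: [-0.4, -0.0, -0.4]
grip_width: 0.995
t 4.3 pos [0.505  0.2797 0.0681] head -22.82 F [-0.4 -0.  -0.4] xyz [ 0.078 -0.04   0.063] twist 0.03672447694395942
side3 n 607 slope x,y [-0.013 -0.   ] tilt 0.013 z at hinge 63.9
top3 n 876 slope x,y [-0.006  0.001] tilt 0.006 z at hinge 66.1
```

```bash
python3 -m creep '[{"fingers":1,"x":0.05,"y":0,"z":0,"twist":0},{"fingers":1,"x":0.1,"y":0,"z":0,"twist":0},{"fingers":1,"x":0.15,"y":0,"z":0,"twist":0},{"fingers":1,"x":0.15,"y":0,"z":0,"twist":0}]'; python3 - <<'E'
from fit import *
go(box(-75,0,65),-23)
for n in ['side','top']: grab(n,n+'4.png');lid(n+'4')
E
```

```text
time: 4.73
position: [0.5057, 0.28, 0.0653]
tool_rot: [0.312, 1.547, -0.313]
ft_force: [-4.6, -3.1, 16.7]
grip_width: 1.004
t 4.7333 pos [0.5057 0.28   0.0653] head -22.83 F [-4.6 -3.1 16.7] xyz [ 0.007 -0.054  0.05 ] twist 0.033397994368607443
side4 n 609 slope x,y [0.    0.002] tilt -0.0 z at hinge 63.8
top4 n 870 slope x,y [0.006 0.001] tilt -0.006 z at hinge 65.9
```

```bash
python3 -m creep '[{"fingers":1,"x":-0.3,"y":0,"z":0,"twist":0},{"fingers":1,"x":-1,"y":0,"z":0,"twist":0},{"fingers":1,"x":-2,"y":0,"z":0,"twist":0},{"fingers":1,"x":-2.5,"y":0,"z":0,"twist":0},{"fingers":1,"x":-2.5,"y":0,"z":0,"twist":0}]'; python3 - <<'E'
from fit import *
go(box(-29,0,140),67)
for n in ['side','top']: grab(n,n+'5.png');lid(n+'5')
d=dict(np.load('/tmp/side5.png.npz'))
im=cv2.imread('pics/side5.png')
z=cv2.resize(im[140:240,110:240],None,fx=6,fy=6,interpolation=cv2.INTER_CUBIC);cv2.imwrite('pics/c5.png',z)
cv2.imwrite('pics/c5t.png',cv2.resize(cv2.imread('pics/top5.png')[80:200,140:260],None,fx=5,fy=5,interpolation=cv2.INTER_CUBIC))
E
```

```text
time: 5.25
position: [0.5079, 0.2818, 0.1683]
tool_rot: [0.316, 1.54, -0.308]
ft_force: [-0.4, 0.7, 0.4]
grip_width: 0.998
t 5.25 pos [0.5079 0.2818 0.1683] head -22.82 F [-0.4  0.7  0.4] xyz [0.715 1.028 0.014] twist -17.964193261109493
side5 n 615 slope x,y [0.001 0.001] tilt -0.001 z at hinge 63.8
top5 n 710 slope x,y [0.004 0.001] tilt -0.004 z at hinge 65.9
```

View pics/c5.png

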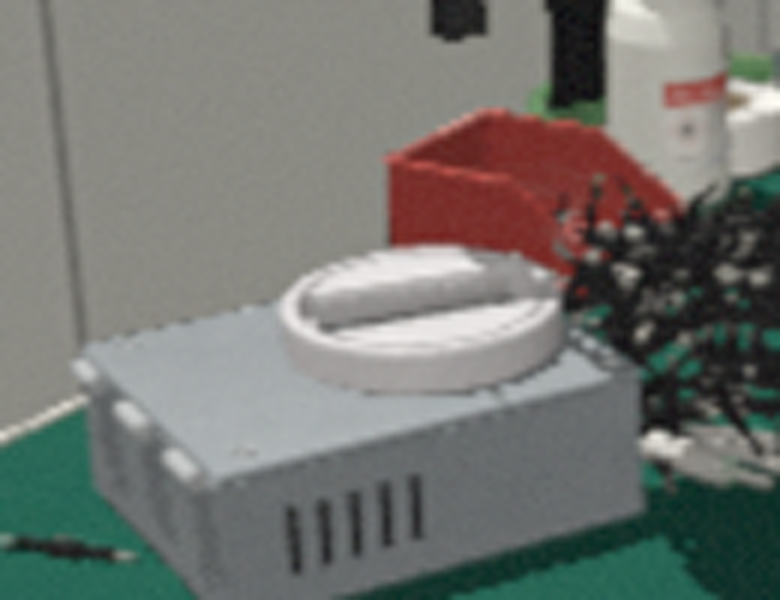

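View pics/c5t.png

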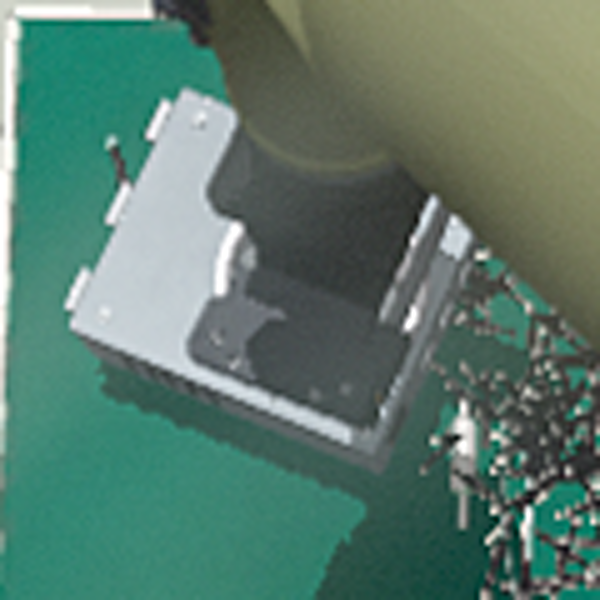

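```bash
python3 - <<'E'
from fit import *
for f,t in (('top0',.357),('side0',.358),('side5',0)):
    d=dict(np.load(f'/tmp/{f}.png.npz'));c=cloud(d)
    q=c-H;X=q@U*1000;Y=q@V*1000;Z=q[...,2]*1000
    x=X*np.cos(t)-Z*np.sin(t)+85; z=X*np.sin(t)+Z*np.cos(t)
    k=(x>-90)&(x<40)&(abs(Y)<66)&(z>-10)&(z<40)
    im=d['pixels'].astype(int)
    top=k&(z>17)&(z<29)
    lo=k&(z>5)&(np.hypot(x+29,Y)<44)&(z<15)
    print(f,top.sum(),lo.sum(),'z top',np.median(z[top]),'lo',np.median(z[lo]))
    h,e=np.histogram(z[k&(np.hypot(x+29,Y)<46)],bins=np.arange(0,30,2));print(h)
    P=np.c_[x[top],Y[top]].astype(np.float32)
    print(' circle',cv2.minEnclosingCircle(P),'bbox',P.min(0),P.max(0))
    L=np.c_[x[lo],Y[lo]];m=L.mean(0);ev=np.linalg.svd(L-m,full_matrices=False)[2][0]
    print(' slot mean',m,'angle from box x (ccw+)',np.degrees(np.arctan2(ev[1],ev[0])))
    # raster
    if f!='side0':
        g=np.zeros((300,300,3),np.uint8)
        for a,b,cc in zip(x[k],Y[k],im[k]): cv2.circle(g,(int(150+(-b)*2),int(150-(a+29)*2)),2,cc[::-1].tolist(),-1)
        for xx in (-30,0): pass
        cv2.circle(g,(150,150),96,(0,0,255),1);cv2.circle(g,(150,150),108,(0,255,0),1);cv2.line(g,(150,60),(150,240),(255,0,0),1)
        cv2.imwrite(f'pics/r_{f}.png',cv2.resize(g,(400,400)))
cv2.imwrite('pics/r.png',np.hstack([cv2.imread('pics/r_top0.png'),cv2.imread('pics/r_side5.png')]))
E
```

```text
top0 851 386 z top 25.237386052980483 lo 10.916721599894874
[  0   0   0   1  90 235  69   5   5   9  16  42 214 160]
 circle ((-24.224803924560547, -0.7085970044136047), 55.399024963378906) bbox [-78.78052  -53.401493] [28.664612 53.80849 ]
 slot mean [-24.77313035  -1.48963797] angle from box x (ccw+) 170.70367321197972
side0 681 178 z top 22.906972507916578 lo 9.440234306172144
[  0   0   3  26  79  37  25  30  27  30  55 178 101   2]
 circle ((-23.26189613342285, 0.013623609207570553), 55.4489631652832) bbox [-76.69383 -54.77176] [30.41759  54.961452]
 slot mean [-32.63924878 -16.60660827] angle from box x (ccw+) -9.4540260218421
side5 518 148 z top 21.061220587460184 lo 9.769668379607854
[  0   0   6  44  31  28  29  32  30  36 151  87   0   0]
 circle ((-23.582412719726562, 1.7167010307312012), 56.40713119506836) bbox [-76.1373  -53.99494] [30.652851 55.0679  ]
 slot mean [-33.33180631 -18.86823918] angle from box x (ccw+) -11.041563333745207
```

View pics/r.png

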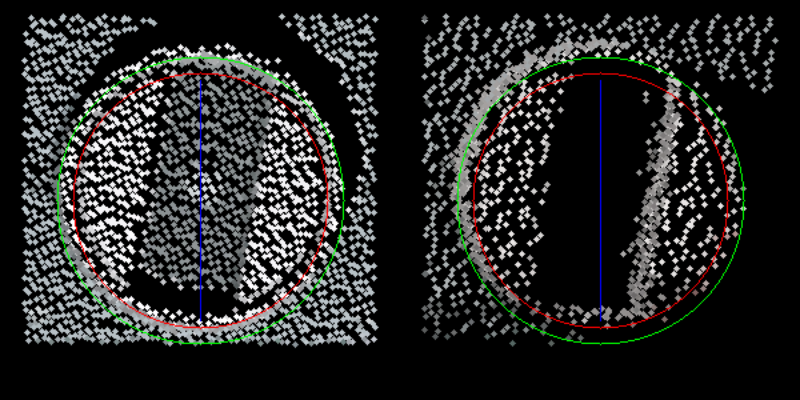

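```bash
python3 -m creep '[{"fingers":0.46,"x":0,"y":0.4,"z":0,"twist":-1.4},{"fingers":0.46,"x":0,"y":0.8,"z":0,"twist":-2.8},{"fingers":0.46,"x":0,"y":1.13,"z":0.01,"twist":-4.2},{"fingers":0.46,"x":0,"y":1.13,"z":0.01,"twist":-5.6},{"fingers":0.46,"x":0,"y":1.13,"z":0.01,"twist":-7},{"fingers":0.46,"x":0,"y":1.13,"z":0.01,"twist":-8.4},{"fingers":0.46,"x":0,"y":1.13,"z":0.01,"twist":-9.8},{"fingers":0.46,"x":0,"y":1.13,"z":0.01,"twist":-11.2},{"fingers":0.46,"x":0,"y":1.13,"z":0.01,"twist":-12.6},{"fingers":0.46,"x":0,"y":1.13,"z":0.01,"twist":-14},{"fingers":0.46,"x":0,"y":1.13,"z":0.01,"twist":-15.4},{"fingers":0.46,"x":0,"y":1.13,"z":0.01,"twist":-16},{"fingers":0.46,"x":0,"y":1.13,"z":0.01,"twist":-16},{"fingers":0.46,"x":0,"y":1.13,"z":0.01,"twist":-16}]'; python3 - <<'E'
from fit import *
st();go(box(-25,0,90),57)
E
```

```text
time: 6.52
position: [0.5225, 0.3205, 0.1611]
tool_rot: [-0.776, 1.43, 0.777]
ft_force: [0.6, -0.2, -1.0]
grip_width: 0.466
time 6.5167
position [0.5225 0.3205 0.1611]
tool_rot [-0.7764  1.43    0.7769]
ft_force [ 0.6328 -0.194  -1.0306]
joint_positions [ 0.196   0.4671 -1.0232  1.5994  0.4082  1.3099  0.1085]
grip_width 0.4655
[[-0.002 -0.839  0.544]
 [-0.001  0.544  0.839]
 [-1.     0.001 -0.002]]
t 6.5167 pos [0.5225 0.3205 0.1611] head 57.08 F [ 0.6 -0.2 -1. ] xyz [ 1.777 -0.043  0.111] twist 0.015035321998720975
```

```bash
python3 -m creep '[{"fingers":0.46,"x":0.6,"y":-0.04,"z":0.11,"twist":0},{"fingers":0.46,"x":1.2,"y":-0.04,"z":0.11,"twist":0},{"fingers":0.46,"x":1.7,"y":-0.04,"z":0.11,"twist":0},{"fingers":0.46,"x":1.7,"y":-0.04,"z":0.11,"twist":0}]'; python3 - <<'E'
from fit import *
go(box(-25,0,71),57)
for n in ['side','top']: grab(n,n+'6.png')
d=dict(np.load('/tmp/side6.png.npz'));K=d['K'];M=rot(d['attitude'])
def proj(p):
    q=M.T@(np.array(p)-d['xyz']);return K[0,2]-q[0]/q[2]*K[0,0],K[1,2]+q[1]/q[2]*K[1,1]
im=cv2.imread('pics/side6.png');S=8
z=cv2.resize(im[150:215,145:235],None,fx=S,fy=S,interpolation=cv2.INTER_CUBIC)
s=telemetry.get_state();T=np.array(s['position']);Tm=rot(s['tool_rot'])
for sg in (-1,1):
  for a in (.02,.035):
    for b in (-.0095,.0095):
      u,v=proj(T+Tm[:,2]*sg*a+Tm[:,1]*b);cv2.circle(z,(int((u-145+.5)*S),int((v-150+.5)*S)),3,(0,0,255),-1)
cv2.imwrite('pics/c6.png',z)
E
```

```text
time: 6.85
position: [0.5243, 0.3215, 0.0897]
tool_rot: [-0.778, 1.436, 0.777]
ft_force: [0.3, -0.1, -0.3]
grip_width: 0.46
t 6.85 pos [0.5243 0.3215 0.0897] head 57.1 F [ 0.3 -0.1 -0.3] xyz [ 0.466 -0.019  0.065] twist 0.020160726796746076
```

View pics/c6.png

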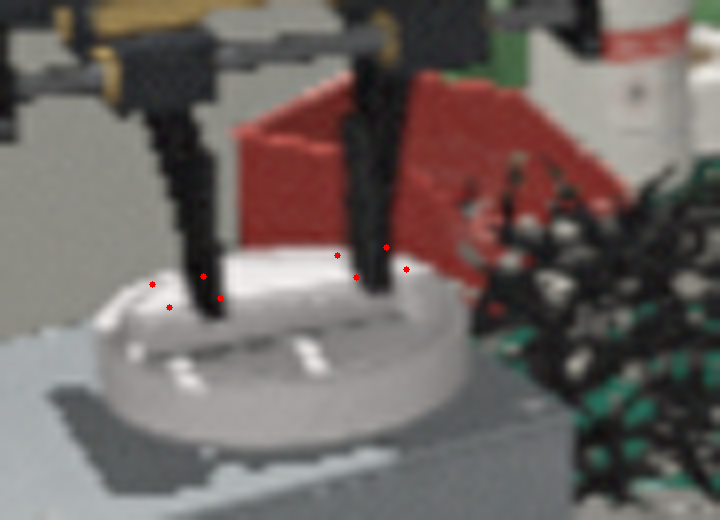

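```bash
python3 -m creep '[{"fingers":0.55,"x":0.1,"y":-0.02,"z":0.06,"twist":0},{"fingers":0.55,"x":0.2,"y":-0.02,"z":0.06,"twist":0},{"fingers":0.55,"x":0.3,"y":-0.02,"z":0.06,"twist":0},{"fingers":0.55,"x":0.38,"y":-0.02,"z":0.06,"twist":0},{"fingers":0.55,"x":0.44,"y":-0.02,"z":0.06,"twist":0},{"fingers":0.55,"x":0.44,"y":-0.02,"z":0.06,"twist":0}]'; python3 - <<'E'
from fit import *
go(box(-25,0,71),57);grab('side','side7.png')
cv2.imwrite('pics/c7.png',cv2.resize(cv2.imread('pics/side7.png')[150:215,145:235],None,fx=8,fy=8,interpolation=cv2.INTER_CUBIC))
E
```

```text
time: 7.45
position: [0.5286, 0.3252, 0.0764]
tool_rot: [-0.778, 1.428, 0.778]
ft_force: [0.1, -0.2, 0.1]
grip_width: 0.547
t 7.45 pos [0.5286 0.3252 0.0764] head 57.17 F [ 0.1 -0.2  0.1] xyz [ 0.136  0.022 -0.073] twist 0.03457975896596963
```

View pics/c7.png

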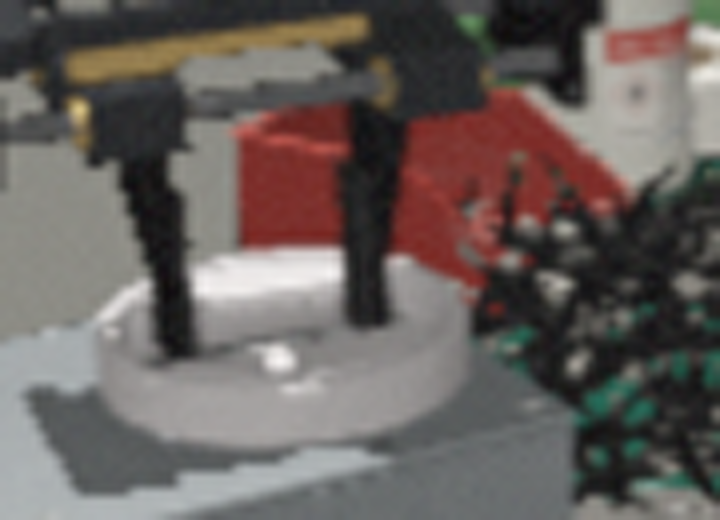

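```bash
python3 -m creep '[{"fingers":0.55,"x":0.05,"y":0,"z":-0.05,"twist":0},{"fingers":0.55,"x":0.1,"y":0,"z":-0.05,"twist":1},{"fingers":0.55,"x":0.1,"y":0,"z":-0.05,"twist":2},{"fingers":0.55,"x":0.1,"y":0,"z":-0.05,"twist":3},{"fingers":0.55,"x":0.1,"y":0,"z":-0.05,"twist":4},{"fingers":0.55,"x":0.1,"y":0,"z":-0.05,"twist":5},{"fingers":0.55,"x":0.1,"y":0,"z":-0.05,"twist":6},{"fingers":0.55,"x":0.1,"y":0,"z":-0.05,"twist":7},{"fingers":0.55,"x":0.1,"y":0,"z":-0.05,"twist":8},{"fingers":0.55,"x":0.1,"y":0,"z":-0.05,"twist":8}]'; python3 - <<'E'
from fit import *
s=st();print(np.round(s['torque'],2));go(box(-25,0,71),17);grab('side','side8.png');lid('side8')
cv2.imwrite('pics/c8.png',cv2.resize(cv2.imread('pics/side8.png')[150:215,145:235],None,fx=8,fy=8,interpolation=cv2.INTER_CUBIC))
E
```

```text
time: 8.33
position: [0.5279, 0.3234, 0.073]
tool_rot: [-0.234, 1.558, 0.233]
ft_force: [0.5, 0.3, -0.4]
grip_width: 0.551
time 8.3333
position [0.5279 0.3234 0.073 ]
tool_rot [-0.234   1.5576  0.2328]
ft_force [ 0.518   0.2961 -0.4491]
joint_positions [ 0.0537  0.5013 -0.8243  1.6772  0.3997  1.1401 -0.5822]
grip_width 0.551
[[ 0.001 -0.293  0.956]
 [-0.001  0.956  0.293]
 [-1.    -0.001  0.   ]]
[ 0.   -0.05  0.02]
t 8.3333 pos [0.5279 0.3234 0.073 ] head 17.04 F [ 0.5  0.3 -0.4] xyz [ 0.05   0.008 -0.042] twist 0.007492037076309544
side8 n 607 slope x,y [ 0.003 -0.001] tilt -0.003 z at hinge 63.9
```

View pics/c8.png

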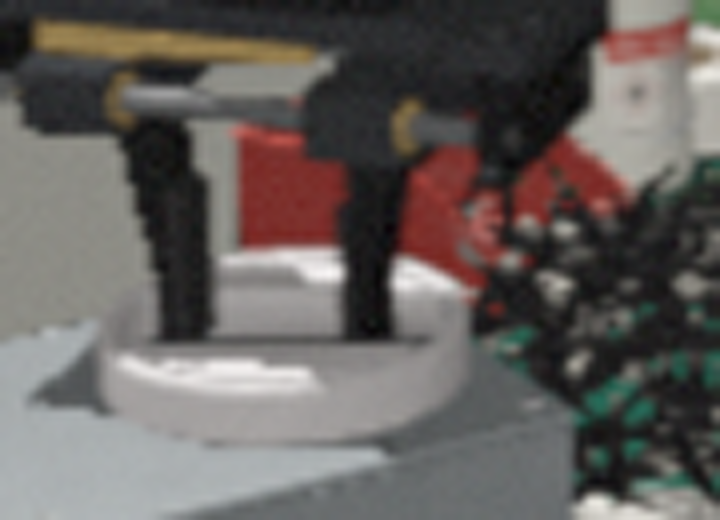

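```bash
python3 -m creep '[{"fingers":0.55,"x":0,"y":0,"z":0,"twist":1},{"fingers":0.55,"x":0,"y":0,"z":0,"twist":2},{"fingers":0.55,"x":0,"y":0,"z":0,"twist":3},{"fingers":0.55,"x":0,"y":0,"z":0,"twist":4},{"fingers":0.55,"x":0,"y":0,"z":0,"twist":5},{"fingers":0.55,"x":0,"y":0,"z":0,"twist":6},{"fingers":0.55,"x":0,"y":0,"z":0,"twist":7},{"fingers":0.55,"x":0,"y":0,"z":0,"twist":8},{"fingers":0.55,"x":0,"y":0,"z":0,"twist":9},{"fingers":0.55,"x":0,"y":0,"z":0,"twist":9}]'; python3 - <<'E'
from fit import *
s=st();print(np.round(s['torque'],2));go(box(-25,0,71),-28);grab('side','side9.png');lid('side9')
cv2.imwrite('pics/c9.png',cv2.resize(cv2.imread('pics/side9.png')[150:215,145:235],None,fx=8,fy=8,interpolation=cv2.INTER_CUBIC))
E
```

```text
time: 9.22
position: [0.5281, 0.3227, 0.073]
tool_rot: [0.38, 1.536, -0.382]
ft_force: [1.1, -3.1, 1.1]
grip_width: 0.546
time 9.2167
position [0.5281 0.3227 0.073 ]
tool_rot [ 0.3799  1.5362 -0.3823]
ft_force [ 1.0765 -3.0587  1.0872]
joint_positions [-0.0538  0.4542 -0.6747  1.6807  0.3116  1.1171 -1.3036]
grip_width 0.5457
[[ 0.     0.467  0.884]
 [-0.002  0.884 -0.467]
 [-1.    -0.001  0.001]]
[-0.45 -0.21  0.07]
t 9.2167 pos [0.5281 0.3227 0.073 ] head -27.85 F [ 1.1 -3.1  1.1] xyz [ 0.049 -0.01  -0.049] twist 0.029647009614330956
side9 n 596 slope x,y [ 0.002 -0.001] tilt -0.002 z at hinge 63.9
```

View pics/c9.png

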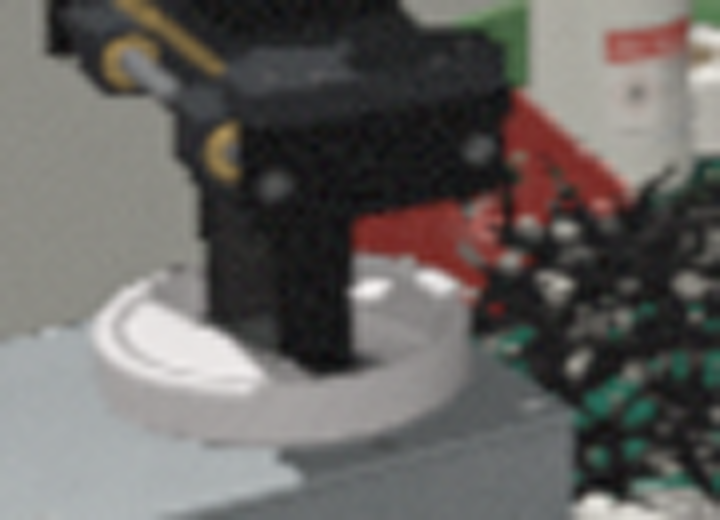

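```bash
python3 -m creep '[{"fingers":0.55,"x":0,"y":0,"z":0,"twist":1},{"fingers":0.55,"x":0,"y":0,"z":0,"twist":2},{"fingers":0.55,"x":0,"y":0,"z":0,"twist":3},{"fingers":0.55,"x":0,"y":0,"z":0,"twist":3}]';  python3 - <<'E'
from fit import *
s=telemetry.get_state();print(np.round(s['torque'],2));go(box(-25,0,71),-43)
E
python3 -m creep '[{"fingers":0.55,"x":0,"y":0,"z":0,"twist":0.5},{"fingers":0.55,"x":0,"y":0,"z":0,"twist":1},{"fingers":0.55,"x":0,"y":0,"z":0,"twist":1}]';  python3 - <<'E'
from fit import *
s=telemetry.get_state();print(np.round(s['torque'],2));go(box(-25,0,71),-48)
grab('side','side10.png')
cv2.imwrite('pics/c10.png',cv2.resize(cv2.imread('pics/side10.png')[150:215,145:235],None,fx=8,fy=8,interpolation=cv2.INTER_CUBIC))
E
```

```text
time: 9.6
position: [0.5276, 0.3223, 0.0729]
tool_rot: [0.578, 1.49, -0.584]
ft_force: [-2.0, -4.8, 3.5]
grip_width: 0.55
[-1.1   0.16  1.15]
t 9.6 pos [0.5276 0.3223 0.0729] head -42.58 F [-2.  -4.8  3.5] xyz [ 0.047 -0.005 -0.041] twist 0.08408552316359419
time: 9.85
position: [0.5274, 0.3223, 0.0729]
tool_rot: [0.633, 1.471, -0.642]
ft_force: [0.6, -7.9, 4.5]
grip_width: 0.552
[-1.34  0.09  4.92]
t 9.85 pos [0.5274 0.3223 0.0729] head -46.77 F [ 0.6 -7.9  4.5] xyz [ 0.048 -0.006 -0.039] twist 0.24578691682103226
```

View pics/c10.png

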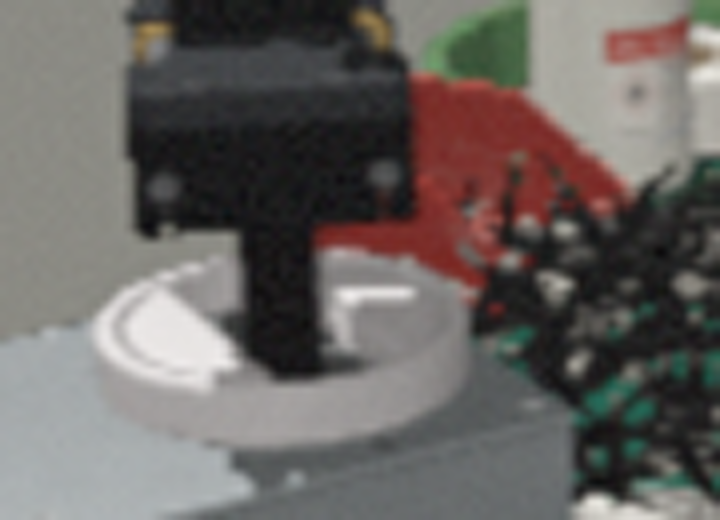

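The torque jumped to 4.9 N m, so the fastener is on its hard stop. Next I'll back the twist off inside the slot, lift out and inspect.

```bash
python3 -m creep '[{"fingers":0.55,"x":0,"y":0,"z":0,"twist":-1},{"fingers":0.55,"x":0,"y":0,"z":0,"twist":-2},{"fingers":0.55,"x":0,"y":0,"z":0,"twist":-3},{"fingers":0.55,"x":0,"y":0,"z":0,"twist":-4},{"fingers":0.55,"x":0,"y":0,"z":0,"twist":-4}]';  python3 - <<'E'
from fit import *
s=telemetry.get_state();print(np.round(s['torque'],2));go(box(-25,0,170),-23)
E
```

```text
time: 10.32
position: [0.5273, 0.3246, 0.0728]
tool_rot: [0.377, 1.539, -0.375]
ft_force: [-1.4, -0.6, 0.7]
grip_width: 0.551
[-0.03  0.    0.02]
t 10.3167 pos [0.5273 0.3246 0.0728] head -27.46 F [-1.4 -0.6  0.7] xyz [-2.43  -0.041 -0.011] twist -0.8914110882485999
```

Torque is zero, so there is no contact. Lifting straight up, then moving back toward the robot side (world -y, clear of the top view).

```bash
python3 -m creep '[{"fingers":0.55,"x":-0.2,"y":0,"z":0,"twist":0},{"fingers":0.55,"x":-0.6,"y":0,"z":0,"twist":0},{"fingers":0.55,"x":-1.5,"y":0,"z":0,"twist":0},{"fingers":0.55,"x":-2.5,"y":0,"z":0,"twist":0},{"fingers":0.55,"x":-3.5,"y":0,"z":0,"twist":0},{"fingers":0.55,"x":-4.5,"y":0,"z":0,"twist":0},{"fingers":0.55,"x":-5,"y":-1,"z":0,"twist":0},{"fingers":0.55,"x":-5,"y":-2,"z":0,"twist":0},{"fingers":0.55,"x":-5,"y":-3,"z":0.5,"twist":0},{"fingers":0.55,"x":-5,"y":-4,"z":1,"twist":0},{"fingers":0.55,"x":-5,"y":-5,"z":1.5,"twist":0},{"fingers":0.55,"x":-5,"y":-6,"z":2,"twist":0},{"fingers":0.55,"x":-5,"y":-7,"z":2.5,"twist":0},{"fingers":0.55,"x":-5,"y":-8,"z":2.5,"twist":0},{"fingers":0.55,"x":-5,"y":-9,"z":2.5,"twist":0},{"fingers":0.55,"x":-5,"y":-9,"z":2.5,"twist":0},{"fingers":0.55,"x":-5,"y":-9,"z":2.5,"twist":0}]';  python3 - <<'E'
from fit import *
st()
for n in ['side','top']: grab(n,n+'11.png');lid(n+'11')
a=cv2.resize(cv2.imread('pics/side11.png')[145:245,105:205],(400,400),interpolation=cv2.INTER_CUBIC)
b=cv2.resize(cv2.imread('pics/top11.png')[80:200,140:260],(400,400),interpolation=cv2.INTER_CUBIC)
cv2.imwrite('pics/c11.png',np.hstack([a,b]))
d=dict(np.load('/tmp/top11.png.npz'));q=cloud(d)-H;x=q@U*1000+85;y=q@V*1000;z=q[...,2]*1000
lo=(z>5)&(z<15.5)&(np.hypot(x+25,y)<43);L=np.c_[x[lo],y[lo]];m=L.mean(0);ev=np.linalg.svd(L-m,full_matrices=False)[2][0]
print(lo.sum(),m,'slot vs box x deg',np.degrees(np.arctan2(ev[1],ev[0])))
# mean of bystander changes
A=cv2.imread('pics/top0.png').astype(int);B=cv2.imread('pics/top11.png').astype(int)
D=abs(A-B).max(2);cv2.imwrite('pics/diff.png',np.hstack([cv2.imread('pics/top11.png')[60:260,130:390],cv2.cvtColor(np.uint8(D),cv2.COLOR_GRAY2BGR)[60:260,130:390]]))
E
```

```text
time: 11.73
position: [0.447, -0.045, 0.2737]
tool_rot: [0.386, 1.535, -0.387]
ft_force: [0.1, 0.9, 1.5]
grip_width: 0.549
time 11.7333
position [ 0.447  -0.045   0.2737]
tool_rot [ 0.3857  1.5347 -0.3873]
ft_force [0.1197 0.8854 1.516 ]
joint_positions [ 0.495  -0.124  -0.4116  1.8252 -0.0487  1.4292 -0.4   ]
grip_width 0.5492
[[ 0.001  0.473  0.881]
 [-0.001  0.881 -0.473]
 [-1.    -0.001  0.002]]
side11 n 608 slope x,y [0.001 0.001] tilt -0.001 z at hinge 63.8
top11 n 1054 slope x,y [0.004 0.001] tilt -0.004 z at hinge 65.7
458 [-21.4359291    0.05224062] slot vs box x deg 90.06727151524292
```

View pics/c11.png

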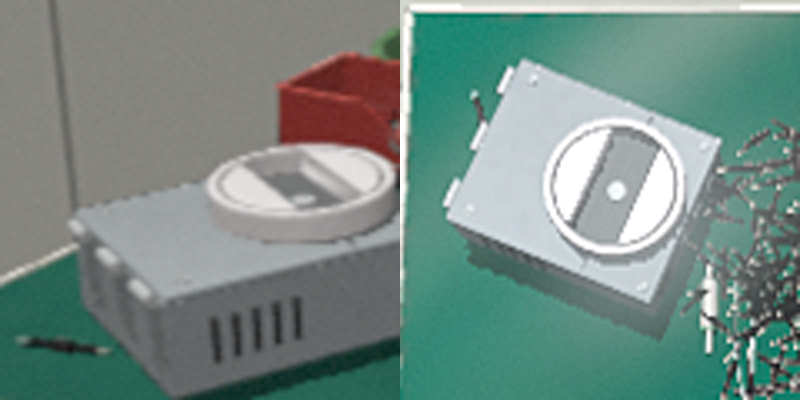

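View pics/diff.png

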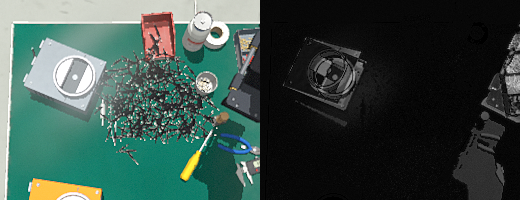

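The lid is flat and the slot lies at 90.1° to the box's x axis, in line with the ticks at about (650,118) and (583,265) in the crop. The difference image shows changes only at the box and at the arm with its shadow, so the bystanders haven't moved. Handing in.

```bash
python3 -c "
from bench import workorder,telemetry
print(workorder.close_job())"
```

```text
the job is handed in; nothing more can be done
None
```

The grey box's lid is shut and its fastener is turned to the locked stop. I handed the job in at about 11.8 s on the robot's clock.

- **Lid:** I pressed it down with both open fingertips on the front plate, reaching about 17 N once it was shut. The last pictures show a tilt of about 0 rad (−0.001 side, −0.004 top; it started at 0.36).
- **Fastener:** I set both fingertips in the slot and turned it clockwise to the hard stop, where the torque jumped to 4.9 N m. The slot now measures 90.1° from the box's x, in line with the ticks.
- **Clear of the work:** I backed the fingertips off inside the slot, lifted straight out and moved clear. The last force readings were only 1–2 N, with nothing being touched.
- **Bystanders:** Comparing top pictures from before and after, I saw changes only at the box and at the arm and its shadow. The arm and shadow covered the area round the stamp and the cup's edge, so that comparison is weaker there.
- **Disagreement:** The fastener centre measured about 4–5 mm further toward the hinge than my fit from the lid's edges predicted. I used the measured centre, and it did not affect the result.

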